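# Sweep the empty moulds off the cold plate into the pan

## Task

With the fingers closed, sweep the three empty steel moulds along the cold plate and off its open edge, so that all three drop into the pan; slide them only, do not pick them up. Leave the two blocks that are still setting (the moulds with a plastic cassette on top) where they stand, and do not shift the pan, the slide box or the jar.

Things in the scene. Friction and masses are not known exactly. Their poses are not given: they have to be found in the camera images.
- coldplate: Bench cold plate, fixed: white housing, flat dark anodised plate on top at z = 75 mm. Origin on the bench, z up. In its axes the plate spans x -142 to 142 mm and y -168 (open edge) to 150 mm. A rim 6 mm high, 8 mm thick borders it at x = -142 and 142 and y = 150; the side at y = -168 mm is open and level. Beyond the rim a control strip, 75 mm high or less, reaches y = 215 mm.
- open_edge (a point): Middle of the plate's open edge, on its top surface (75 mm above the bench). Axes as the cold plate: -y points off the plate over the pan; the edge runs along x. The moulds start 68 to 168 mm from this edge (centres), side by side along x about 70 mm apart, with block_a in the same row.
- pan: Stainless pan, loose on the bench against the housing: 325 mm (its x, along the open edge) by 176 (y) by 65 mm high, 0.8 kg. Mouth inside 299 x 150 mm, floor 3 mm thick, flange 10 mm wide. Its +y flange lies 2 mm under the plate's overhang; the open edge stands about 0 to 3 mm inside the mouth. Origin at the centre of its underside; axes as the cold plate.
- mould_a: Empty stainless-steel embedding mould: a small open two-step dish standing upright on the cold plate, 12 mm high, rim 44 mm (its x) by 32 mm (its y), about 22 g. From 5 mm up it has this full outline; below that only a smaller well, 35 x 25 mm. Nothing in it. Origin at the centre of its underside, z up.
- mould_b: Empty stainless-steel embedding mould: a small open two-step dish standing upright on the cold plate, 12 mm high, rim 44 mm (its x) by 32 mm (its y), about 22 g. From 5 mm up it has this full outline; below that only a smaller well, 35 x 25 mm. Nothing in it. Origin at the centre of its underside, z up.
- mould_c: Empty stainless-steel embedding mould: a small open two-step dish standing upright on the cold plate, 12 mm high, rim 44 mm (its x) by 32 mm (its y), about 22 g. From 5 mm up it has this full outline; below that only a smaller well, 35 x 25 mm. Nothing in it. Origin at the centre of its underside, z up.
- block_a: Block still setting: the same steel mould (44 x 32 mm) but full, with a white slotted plastic cassette and wax on top, 23 mm high in all; its slanted writing face juts out to 28 mm from the origin at its +x end. Loose, 45 g. Origin at the centre of its underside. To be left where it stands, in the row of the moulds, as far along as they are.
- block_b: Block still setting: the same steel mould (44 x 32 mm) but full, with a white slotted plastic cassette and wax on top, 23 mm high in all; its slanted writing face juts out to 28 mm from the origin at its +x end. Loose, 45 g. Origin at the centre of its underside. To be left where it stands, at the end of the plate far from the pan, behind the row.
- slide_box: Closed plastic slide box lying on the bench beyond the cold plate's control strip, 175 x 100 x 35 mm, loose, not part of the work. Origin at the centre of its underside.
- jar: Amber jar with a lid standing on the bench beyond the pan, 64 mm across, 85 mm high, loose, not part of the work. Origin at the centre of its underside.
Mind the look-alikes: they are no part of the job. What is shaped like the mould_a but black or red is not meant.

How it is judged:
By the outcome, as a careful person would: the job done as asked, in the order asked, and still so for the second after the job is handed in, with the robot touching nothing.
It also fails if it takes over 64 s, if anything falls off the work surface, if the arm or the gripper's body presses on something with over 40 N, if the wrist force passes 120 N, or if a joint passes its speed limit or range.

## Robot

A 6-joint arm with a two-finger parallel gripper is mounted at the origin on the work surface. World frame = base frame: x ahead of the robot, y to its left, z up, the work surface at z = 0. Lengths are in m, angles in rad, forces in N, time in s.
With the tool pointing down it reaches from about 0.25 to 0.725 m from the base axis. Payload 4 kg.
Tool frame: the origin (TCP) lies at the very end of the fingers, on their centre line; the grasp point (between the pads) lies 19 mm behind it; z points along the fingers, y is the line along which they close (so a half turn about z gives the same grasp; the last joint's range is limited). The gripper opens to 85 mm and grips with 20 to 120 N. Pads are 22 mm wide; open, the fingers measure 114 mm over their backs; the gripper's body (76 mm by 85 mm) begins 54 mm behind the grasp point. The pads swing forward as they close: fully open they stand 13 mm farther back than shut.
Start: joints at [1.108, 0.241, 0.005, 1.335, 0, 1.571], TCP at [0.223, 0.447, 0.231] pointing down, gripper open.
Joint ranges: [-2.72, 2.72], [-1.05, 1.87], [-1.09, 1.28], [-1.99, 2.15], [-1.42, 1.44], [-3.14, 3.14]. Speed limits (rad/s): [2.79, 2.79, 3.14, 3.14, 3.14, 3.14].

## Interface

Orientations are given as a unit quaternion [x, y, z, w].
In Python, from workcell import telemetry, vision, workorder gives the robot as it stands.
- The arm moves only by the shell command python3 -m inch 'ROWS'. ROWS is JSON, a list of rows, each a list of 3 entries, a list of its own where there are three numbers: the turn, a rotation vector about the tool's x, y, z scaled (see below), then the shift along the tool's x, y, z scaled (see below), then the closure, from -1 (fully open) to 1 (shut). A call has 1 to 10 rows; each row shifts and turns the commanded pose from where the row before left it, along the tool's axes as they then stand; what a row does not reach is not made up. The controller multiplies each number of a shift by 0.3 m and each number of a turn by 360 degrees. A row lasts 1/12 s, in which the tool goes at most 41.7 mm and 7.16 degrees, less where a joint would pass 70% of its speed; a pose out of reach is approached as far as the arm can. A call with a number of a shift or a turn outside -1 to 1 is refused whole. A call with a gripper value outside its range is refused whole. The fingers move at their own pace and stop on an object; the grip force is fixed at half the most. Time passes only in rows, so rows that do not move let the fingers close. It gives the time, the measured TCP pose, the force, the opening and the grip force at its end, in the units of the state.
- telemetry.get_obs(): the state, without advancing time (a new reading comes with each control period).
- vision.camera(name): name is "side" or "top" or "wrist"; returns a dict with "img" (420x560x3 uint8, red, green, blue), "fov_y" (degrees; the focal length in pixels is half the picture's height over the tangent of half this angle, whatever the lens; pixels are square), "cx", "cy" (the principal point, pixels), "D" ([k1, k2, p1, p2, k3] as OpenCV has them; the pictures are not rectified), "pose" (4x4, takes a point from camera to world coordinates). Camera axes: x right, y up, looking along -z (the intrinsics and any distortion apply to the point x, -y, -z); pixel columns grow to the right and rows downward; lengths in m; the calibration is good to about 2 mm. A picture is of the moment at which its call begins. There is no depth.
- workorder.job_done(): hands the job in; it is judged then, once.
The state is a dict: "clock": time; "joint_pos": joint angles; "joint_vel": joint speeds; "tau": joint torques, N m; "eef_pos": TCP position; "tool_rot": TCP orientation; "ft_force": force on the tool from outside, world axes, zero at the start; "ft_torque": the same for the moment, N m; "grip_width": finger opening in m; "grasp_force": force on a finger pad.
Only numpy, scipy, OpenCV 4.12 (cv2) and the standard library are available. Lean on these libraries where they do the work, as an engineer would, in place of code of your own. Each camera call takes 0.05 s, during which the arm holds its last target. There are 200 camera calls.

## Working session

There is one attempt and no reset: what is moved stays moved. The work goes in short steps, Python scripts to look and compute and a shell command to move; the robot and the scene stay as the last step left them, time stands still between calls to the robot, and variables do not carry over. Pictures are saved under pics/ and viewed, at most 10 in all, crops included, and the job is handed in when it is done.

```bash
mkdir -p pics; ls; python3 - <<'E'
from workcell import telemetry, vision
import cv2, numpy as np
o=telemetry.get_obs(); print({k:np.round(v,3).tolist() for k,v in o.items()})
for n in("top","side"):
    c=vision.camera(n); cv2.imwrite(f"pics/{n}0.png",c["img"][:,:,::-1]); print(n,c["fov_y"],c["cx"],c["cy"],c["D"],np.round(c["pose"],3).tolist())
E
```

```text
pics
{'clock': 0.0, 'joint_pos': [1.108, 0.241, 0.004, 1.335, 0.0, 1.571], 'joint_vel': [0.001, -0.0, -0.0, 0.001, 0.001, 0.0], 'tau': [-0.002, -37.232, 25.241, 0.017, -0.0, 0.0], 'eef_pos': [0.223, 0.447, 0.23], 'tool_rot': [0.229, 0.973, -0.001, -0.0], 'ft_force': [0.816, -0.562, 0.375], 'ft_torque': [-0.031, 0.035, 0.026], 'grasp_force': 0.0, 'grip_width': 0.085}
top 42.8078156848769 279.71635243056727 203.998516779473 [-0.0105601  0.         0.         0.         0.       ] [[-0.012, 0.979, -0.206, 0.219], [-1.0, -0.012, 0.003, 0.058], [0.0, 0.206, 0.979, 1.384], [0.0, 0.0, 0.0, 1.0]]
side 47.1457019218432 279.1762501493614 215.84604869147333 [-0.17479459  0.          0.          0.          0.        ] [[0.817, 0.286, -0.501, -0.203], [-0.577, 0.411, -0.706, -0.901], [0.004, 0.866, 0.5, 0.767], [0.0, 0.0, 0.0, 1.0]]
```

View pics/top0.png

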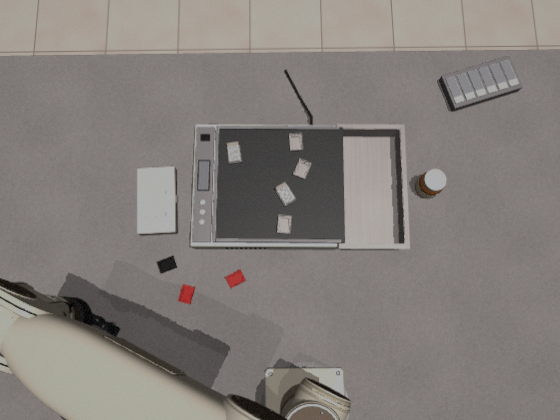

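View pics/side0.png

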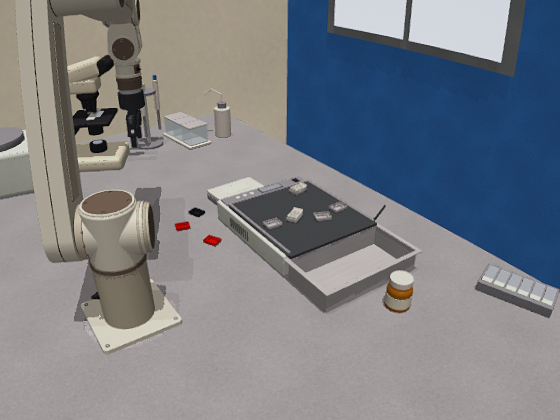

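The top view shows the plate at about columns 217–344 and rows 127–243, with the open edge on the right and the pan beyond it. The row objects are near (296,142), (302,168), (285,193) and (284,225), and block_b is at (234,152). The side view shows the plate and pan clear of the arm. I'll enlarge the plate and measure it.

```bash
cat > h.py <<'E'
import cv2, numpy as np
from workcell import telemetry, vision
def K(c):
    f=210/np.tan(np.radians(c["fov_y"])/2); return np.array([[f,0,c["cx"]],[0,f,c["cy"]],[0,0,1]])
def ray(c,px,z):
    p=cv2.undistortPoints(np.array(px,float).reshape(-1,1,2),K(c),np.array(c["D"])).reshape(-1,2)
    T=np.array(c["pose"]); d=np.c_[p[:,0],-p[:,1],-np.ones(len(p))]@T[:3,:3].T
    o=T[:3,3]; return o+d*((z-o[2])/d[:,2])[:,None]
def proj(c,P):
    T=np.linalg.inv(c["pose"]); q=np.atleast_2d(P)@T[:3,:3].T+T[:3,3]
    q=q*[1,-1,-1]; return cv2.projectPoints(q,np.zeros(3),np.zeros(3),K(c),np.array(c["D"]))[0].reshape(-1,2)
def blobs(c):
    g=cv2.cvtColor(c["img"],cv2.COLOR_RGB2GRAY)
    dark=(g<65).astype(np.uint8)
    roi=np.zeros_like(g); roi[120:252,205:350]=1
    n,l,s,_=cv2.connectedComponentsWithStats(dark*roi); k=1+np.argmax(s[1:,4])
    cn=max(cv2.findContours((l==k).astype(np.uint8),0,1)[0],key=cv2.contourArea)
    hull=cv2.convexHull(cn); R=cv2.minAreaRect(hull)
    m=np.zeros_like(g); cv2.fillConvexPoly(m,cv2.boxPoints(R).astype(int),1); m=cv2.erode(m,np.ones((5,5)))
    fg=((g>75)&(m>0)).astype(np.uint8); fg=cv2.morphologyEx(fg,cv2.MORPH_CLOSE,np.ones((3,3)))
    out=[cv2.minAreaRect(x) for x in cv2.findContours(fg,0,1)[0] if cv2.contourArea(x)>60]
    return R,out,g
E
python3 - <<'E'
from h import *
c=vision.camera("top"); R,b,g=blobs(c)
print("plate box px",np.round(cv2.boxPoints(R),1).tolist()); print(np.round(ray(c,cv2.boxPoints(R),.075),3).tolist())
for r in b:
    q=ray(c,cv2.boxPoints(r),.087); e=[np.linalg.norm(q[1]-q[0]),np.linalg.norm(q[2]-q[1])]
    v=(q[1]-q[0]) if e[0]>e[1] else q[2]-q[1]
    x,y,w,h=cv2.boundingRect(cv2.boxPoints(r).astype(int))
    print(np.round(r[0],1),q.mean(0).round(3),np.round(e,3),"long axis deg",np.degrees(np.arctan2(v[1],v[0])).round(), "mean gray",g[y:y+h,x:x+w].mean().round())
im=c["img"][115:260,185:425,::-1]; cv2.imwrite("pics/z.png",cv2.resize(im,(792,478),interpolation=cv2.INTER_CUBIC))
E
```

```text
plate box px [[217.60000610351562, 129.0], [349.0, 127.9000015258789], [349.3999938964844, 183.89999389648438], [218.0, 185.0]]
[[0.693, 0.211, 0.075], [0.692, -0.127, 0.075], [0.543, -0.122, 0.075], [0.544, 0.208, 0.075]]
[302.2 168.1] [ 0.582 -0.004  0.087] [0.047 0.035] long axis deg -23.0 mean gray 104.0
[233.6 151.8] [0.627 0.169 0.087] [0.036 0.057] long axis deg -171.0 mean gray 114.0
[345.  158.5] [ 0.607 -0.112  0.087] [0.01  0.118] long axis deg 178.0 mean gray 153.0
[295.7 141. ] [0.654 0.011 0.087] [0.035 0.048] long axis deg -177.0 mean gray 122.0
```

View pics/z.png

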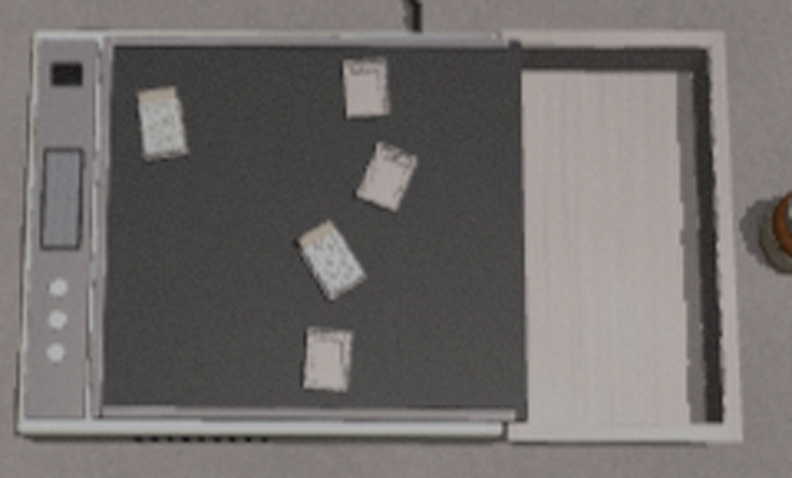

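In the enlarged view (scale 3.3, offset 185,115) the empty moulds are at (366,88), (388,176) and (328,359). The cassette blocks are at (332,260), which is block_a, and (162,124), which is block_b. The open edge runs from (520,46) to (527,412). The dark mask split the plate, so I'll fix that and measure relative to the plate.

```bash
cat >> h.py <<'E'
def objs(c,z=.087,thr=92):
    g=cv2.cvtColor(c["img"],cv2.COLOR_RGB2GRAY)
    m=np.zeros_like(g); cv2.fillConvexPoly(m,np.array([[221,131],[341,131],[342,237],[219,236]]),1)
    fg=((g>thr)&(m>0)).astype(np.uint8); fg=cv2.morphologyEx(fg,cv2.MORPH_CLOSE,np.ones((3,3)))
    for x in cv2.findContours(fg,0,1)[0]:
        if cv2.contourArea(x)<60: continue
        r=cv2.minAreaRect(x); q=ray(c,cv2.boxPoints(r),z); e=[np.linalg.norm(q[1]-q[0]),np.linalg.norm(q[2]-q[1])]
        v=(q[1]-q[0]) if e[0]>e[1] else q[2]-q[1]
        print(np.round(r[0],1),"c",q.mean(0)[:2].round(4),"size",np.round(e,3),"ang",(np.degrees(np.arctan2(v[1],v[0]))%180).round(),"corners",q[:,:2].round(3).tolist())
E
python3 - <<'E'
from h import *
c=vision.camera("top"); g=cv2.cvtColor(c["img"],cv2.COLOR_RGB2GRAY); print("plate gray",g[200,240],g[150,270])
objs(c)
cr=np.array([[112,45],[520,46],[527,412],[103,408]])/3.3+[185,115]
print("plate corners (inner rim at .081/.075)",ray(c,cr,.075).round(3).tolist())
print("pan outer",ray(c,np.array([[725,33],[741,440],[505,440]])/3.3+[185,115],.065).round(3).tolist())
s=vision.camera("side"); cv2.imwrite("pics/s1.png",cv2.resize(s["img"][165:300,200:430,::-1],(790,464),interpolation=cv2.INTER_CUBIC))
E
```

```text
plate gray 69 66
[284.1 223.6] c [0.4419 0.0435] size [0.047 0.034] ang 174.0 corners [[0.42, 0.063], [0.467, 0.058], [0.463, 0.024], [0.417, 0.029]]
[284.9 193.2] c [0.5183 0.0406] size [0.034 0.054] ang 30.0 corners [[0.532, 0.069], [0.551, 0.04], [0.504, 0.012], [0.486, 0.041]]
[301.9 168.2] c [ 0.5822 -0.003 ] size [0.046 0.034] ang 157.0 corners [[0.568, 0.022], [0.611, 0.003], [0.596, -0.028], [0.554, -0.009]]
[233.3 151.9] c [0.6272 0.1693] size [0.033 0.055] ang 8.0 corners [[0.652, 0.19], [0.657, 0.157], [0.602, 0.149], [0.598, 0.182]]
[295.3 141.2] c [0.6537 0.0122] size [0.033 0.046] ang 4.0 corners [[0.675, 0.03], [0.678, -0.003], [0.632, -0.006], [0.629, 0.027]]
plate corners (inner rim at .081/.075) [[0.694, 0.208, 0.075], [0.689, -0.11, 0.075], [0.401, -0.105, 0.075], [0.408, 0.211, 0.075]]
pan outer [[0.702, -0.274, 0.065], [0.38, -0.266, 0.065], [0.382, -0.089, 0.065]]
```

View pics/s1.png

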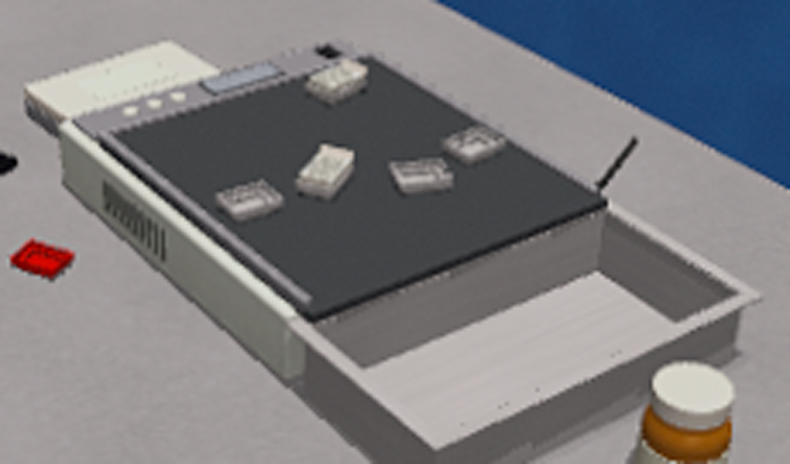

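The side view confirms it: the cassettes sit on the blocks near (327,170) and (338,80), and the empty dishes are at (250,200), (422,175) and (475,143). Sizes and the plate width (about 0.288 m against 0.284 m) agree with what was given. The open edge is at y ≈ -0.108, and sweeping off it means moving toward world -y. Next I'll close the fingers and turn the tool so that its x is world +y and its y is world +x.

```bash
python3 -m inch '[[[0,0,0.0196],[0,0,0],1],[[0,0,0.0196],[0,0,0],1],[[0,0,0.0196],[0,0,0],1],[[0,0,0.0196],[0,0,0],1],[[0,0,0.0196],[0,0,0],1],[[0,0,0.0196],[0,0,0],1],[[0,0,0.0196],[0,0,0],1],[[0,0,0.0196],[0,0,0],1],[[0,0,0.0196],[0,0,0],1],[[0,0,0],[0,0,0],1]]'
python3 -m inch '[[[0,0,0],[-0.11,0.066,0],1],[[0,0,0],[-0.11,0.066,0],1],[[0,0,0],[-0.11,0.066,0],1],[[0,0,0],[-0.11,0.066,0],1],[[0,0,0],[-0.11,0.066,0],1],[[0,0,0],[-0.11,0.066,0],1],[[0,0,0],[-0.11,0.066,0],1],[[0,0,0],[-0.11,0.066,0],1],[[0,0,0],[-0.11,0.066,0],1],[[0,0,0],[0,0,0],1]]'
```

```text
clock: 1.08
eef_pos: [0.2232, 0.4473, 0.2312]
tool_rot: [0.708, 0.706, -0.0, 0.0]
ft_force: [-0.9, -0.3, 0.3]
grip_width: -0.0004
grasp_force: 0.0
clock: 1.92
eef_pos: [0.4041, 0.1452, 0.2314]
tool_rot: [0.709, 0.705, -0.0, 0.002]
ft_force: [0.0, 0.7, 0.4]
grip_width: 0.0001
grasp_force: 0.0
```

```bash
python3 -m inch '[[[0,0,0],[-0.07,0.044,0.07],1],[[0,0,0],[-0.07,0.044,0.07],1],[[0,0,0],[-0.07,0.044,0.07],1],[[0,0,0],[0,0,0.1],1],[[0,0,0],[0,0,0],1],[[0,0,0],[0,0,0],1]]'
python3 - <<'E'
from h import *
for n in("top","wrist"):
    c=vision.camera(n); cv2.imwrite(f"pics/{n}2.png",c["img"][:,:,::-1]); 
a=cv2.imread("pics/top2.png")[110:270,190:360]; a=cv2.resize(a,(446,420)); b=cv2.resize(cv2.imread("pics/wrist2.png"),(350,262))
b=cv2.copyMakeBorder(b,0,158,0,0,0); cv2.imwrite("pics/both2.png",np.hstack([a,b]))
E
```

```text
clock: 2.42
eef_pos: [0.4391, 0.0871, 0.1372]
tool_rot: [0.707, 0.707, -0.002, -0.001]
ft_force: [-0.1, -0.7, 0.3]
grip_width: -0.0
grasp_force: 0.0
```

View pics/both2.png

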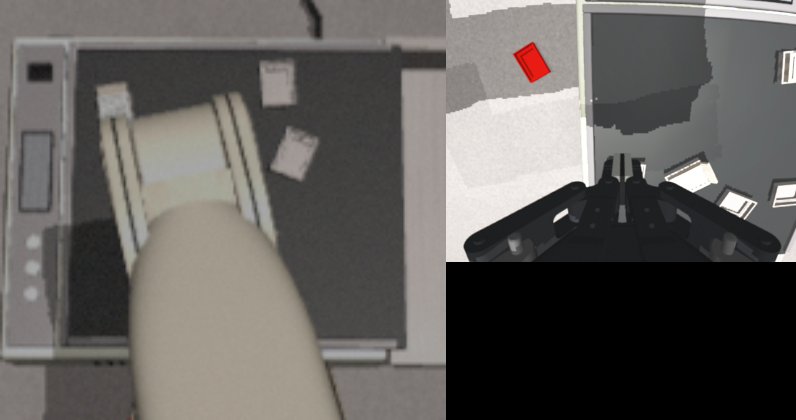

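The top view shows the arm covering mould_c, block_a and part of block_b, with the other two moulds undisturbed. The wrist view shows the closed fingers over the plate to the left of block_a, behind mould_c. I'll descend there.

```bash
python3 -m inch '[[[0,0,0],[0,0.01,0.1],1],[[0,0,0],[0,0,0.06],1],[[0,0,0],[0,0,0.03],1],[[0,0,0],[0,0,0],1],[[0,0,0],[0,0,0],1]]'
```

```text
clock: 2.93
eef_pos: [0.4444, 0.088, 0.0825]
tool_rot: [0.707, 0.707, 0.001, 0.0]
ft_force: [0.1, -0.5, 0.7]
grip_width: -0.0
grasp_force: 0.0
```

```bash
python3 -m inch '[[[0,0,0],[-0.03,0,0.006],1],[[0,0,0],[-0.03,0,0],1],[[0,0,0],[-0.03,0,0],1],[[0,0,0],[-0.03,0,0],1],[[0,0,0],[-0.03,0,0],1],[[0,0,0],[-0.03,0,0],1],[[0,0,0],[-0.03,0,0],1],[[0,0,0],[-0.03,0,0],1],[[0,0,0],[-0.03,0,0],1],[[0,0,0],[0,0,0],1]]'
python3 - <<'E'
from h import *
c=vision.camera("wrist"); a=cv2.resize(c["img"][:,:,::-1],(400,300))
c=vision.camera("side"); b=cv2.resize(c["img"][165:300,200:430,::-1],(400,235)); b=cv2.copyMakeBorder(b,0,65,0,0,0)
cv2.imwrite("pics/both3.png",np.hstack([a,b]))
E
```

```text
clock: 3.77
eef_pos: [0.4438, 0.0047, 0.0794]
tool_rot: [0.708, 0.706, -0.0, 0.0]
ft_force: [-0.8, -0.3, -0.4]
grip_width: -0.0003
grasp_force: 0.0
```

View pics/both3.png

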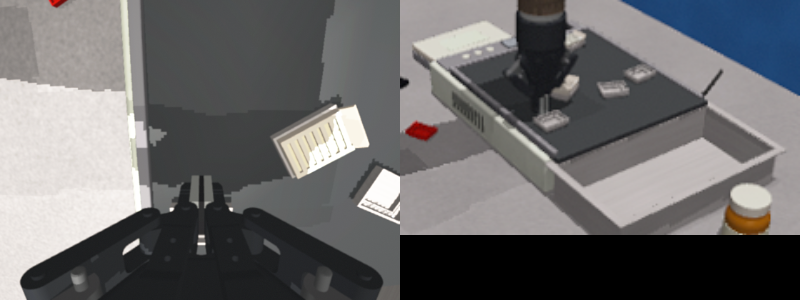

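The side view shows mould_c ahead of the fingers at about (552,122), sliding squarely. The wrist view shows block_a clear at (320,140). I'll carry on over the edge.

```bash
python3 -m inch '[[[0,0,0],[-0.03,0,0],1],[[0,0,0],[-0.03,0,0],1],[[0,0,0],[-0.03,0,0],1],[[0,0,0],[-0.03,0,0],1],[[0,0,0],[-0.03,0,0],1],[[0,0,0],[-0.03,0,0],1],[[0,0,0],[-0.03,0,0],1],[[0,0,0],[-0.03,0,0],1],[[0,0,0],[-0.03,0,0],1],[[0,0,0],[-0.03,0,0],1]]'
python3 -m inch '[[[0,0,0],[-0.03,0,0],1],[[0,0,0],[-0.03,0,0],1],[[0,0,0],[-0.03,0,0],1],[[0,0,0],[-0.03,0,0],1],[[0,0,0],[-0.03,0,0],1],[[0,0,0],[0,0,0],1],[[0,0,0],[0,0,0],1],[[0,0,0],[0,0,-0.1],1],[[0,0,0],[0,0,-0.1],1],[[0,0,0],[0,0,0],1]]'
python3 - <<'E'
from h import *
c=vision.camera("wrist"); a=cv2.resize(c["img"][:,:,::-1],(400,300))
c=vision.camera("side"); b=cv2.resize(c["img"][165:300,200:430,::-1],(400,235)); b=cv2.copyMakeBorder(b,0,65,0,0,0)
cv2.imwrite("pics/both4.png",np.hstack([a,b]))
objs(vision.camera("top"))
E
```

```text
clock: 4.7
eef_pos: [0.4438, -0.0846, 0.0795]
tool_rot: [0.707, 0.707, 0.0, 0.0]
ft_force: [-0.1, -0.3, 0.3]
grip_width: 0.0
grasp_force: 0.0
clock: 5.53
eef_pos: [0.4472, -0.1293, 0.1445]
tool_rot: [0.707, 0.707, 0.002, 0.004]
ft_force: [1.4, -1.0, 0.6]
grip_width: -0.0003
grasp_force: 0.0
[284.9 193.3] c [0.5183 0.0407] size [0.034 0.054] ang 29.0 corners [[0.533, 0.069], [0.55, 0.039], [0.504, 0.013], [0.486, 0.042]]
[301.9 168.2] c [ 0.5822 -0.003 ] size [0.046 0.034] ang 157.0 corners [[0.568, 0.022], [0.611, 0.003], [0.596, -0.028], [0.554, -0.009]]
[233.3 151.9] c [0.627  0.1693] size [0.033 0.055] ang 8.0 corners [[0.652, 0.19], [0.657, 0.157], [0.602, 0.149], [0.597, 0.182]]
[295.5 141. ] c [0.6541 0.0118] size [0.034 0.045] ang 4.0 corners [[0.675, 0.03], [0.678, -0.004], [0.633, -0.007], [0.63, 0.027]]
```

View pics/both4.png

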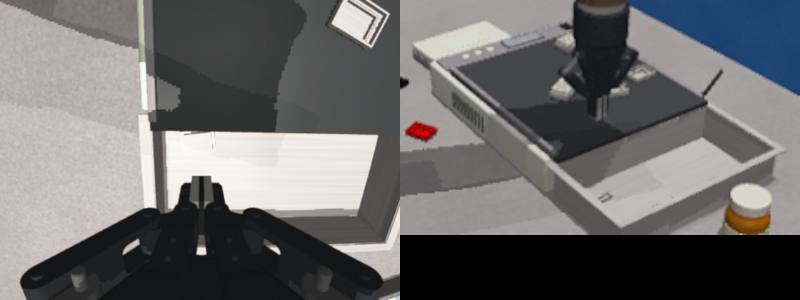

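mould_c now lies in the pan, at about (605,197) in the side view, and the other four objects have not moved. Next is mould_b: I'll go behind it to (0.584, 0.044).

```bash
python3 -m inch '[[[0,0,0],[0.097,0.077,0],1],[[0,0,0],[0.097,0.077,0],1],[[0,0,0],[0.097,0.077,0],1],[[0,0,0],[0.097,0.077,0],1],[[0,0,0],[0.097,0.077,0],1],[[0,0,0],[0.097,0.077,0],1],[[0,0,0],[0,0,0],1],[[0,0,0],[0,0,0],1],[[0,0,0],[0,0,0],1]]'
```

```text
clock: 6.43
eef_pos: [0.5809, 0.0459, 0.1377]
tool_rot: [0.707, 0.707, -0.002, -0.001]
ft_force: [-0.5, 0.9, -0.4]
grip_width: -0.0002
grasp_force: 0.0
```

```bash
python3 -m inch '[[[0,0,0],[0,0.01,0.06],1],[[0,0,0],[0,0,0.06],1],[[0,0,0],[0,0,0.04],1],[[0,0,0],[0,0,0.03],1],[[0,0,0],[0,0,0],1],[[0,0,0],[0,0,0],1]]'
python3 - <<'E'
from h import *
c=vision.camera("wrist"); a=cv2.resize(c["img"][:,:,::-1],(400,300))
c=vision.camera("side"); b=cv2.resize(c["img"][165:300,200:430,::-1],(400,235)); b=cv2.copyMakeBorder(b,0,65,0,0,0)
cv2.imwrite("pics/both5.png",np.hstack([a,b]))
E
```

```text
clock: 6.93
eef_pos: [0.5846, 0.0449, 0.0822]
tool_rot: [0.708, 0.707, -0.001, -0.0]
ft_force: [0.4, 0.7, 0.5]
grip_width: -0.0002
grasp_force: 0.0
```

View pics/both5.png

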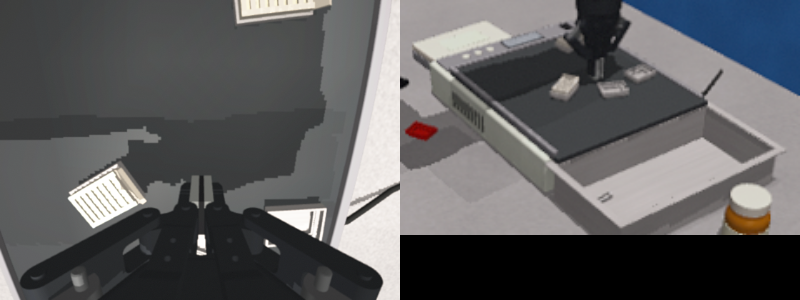

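The fingers are down between block_a (100,195 in the wrist view) and mould_a (295,225), behind mould_b (613,90 in the side view). I'll sweep slowly while mould_b squares up against them.

```bash
python3 -m inch '[[[0,0,0],[-0.02,0,0.006],1],[[0,0,0],[-0.02,0,0],1],[[0,0,0],[-0.02,0,0],1],[[0,0,0],[-0.02,0,0],1],[[0,0,0],[-0.02,0,0],1],[[0,0,0],[-0.02,0,0],1],[[0,0,0],[-0.02,0,0],1],[[0,0,0],[-0.02,0,0],1],[[0,0,0],[-0.02,0,0],1],[[0,0,0],[0,0,0],1]]'
python3 - <<'E'
from h import *
c=vision.camera("wrist"); a=cv2.resize(c["img"][:,:,::-1],(400,300))
c=vision.camera("side"); b=cv2.resize(c["img"][165:300,200:430,::-1],(400,235)); b=cv2.copyMakeBorder(b,0,65,0,0,0)
cv2.imwrite("pics/both6.png",np.hstack([a,b]))
E
```

```text
clock: 7.87
eef_pos: [0.5855, -0.0095, 0.0807]
tool_rot: [0.708, 0.706, -0.0, 0.0]
ft_force: [-0.1, -0.0, 0.4]
grip_width: -0.0
grasp_force: 0.0
```

View pics/both6.png

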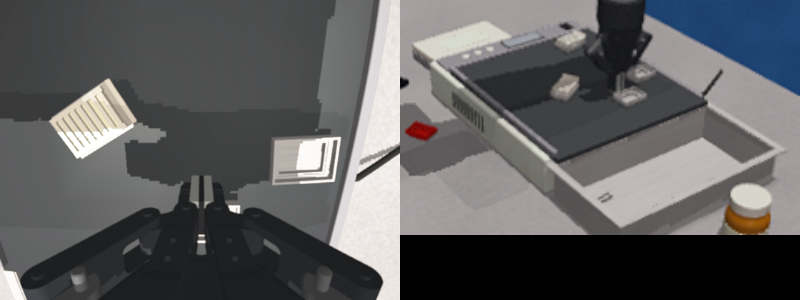

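mould_b slides ahead of the fingers (629,97 in the side view). A corner shows to the right in the wrist view at (235,210), so I'll check the centring by ray.

```bash
python3 - <<'E'
from h import *
c=vision.camera("side"); g=cv2.cvtColor(c["img"],cv2.COLOR_RGB2GRAY)
m=(g>95).astype(np.uint8); roi=np.zeros_like(m); roi[211:230,318:346]=1
n,l,s,ct=cv2.connectedComponentsWithStats(cv2.morphologyEx(m*roi,cv2.MORPH_CLOSE,np.ones((3,3))))
k=1+np.argmax(s[1:,4]); print(s[k]); cn=cv2.findContours((l==k).astype(np.uint8),0,1)[0][0]
w=ray(c,cn.reshape(-1,2),.087); r=cv2.minAreaRect((w[:,:2]*1000).astype(np.float32)); print(r, cv2.boxPoints(r).round())
E
```

```text
[323 214  19  12 137]
((586.2474365234375, -35.77959060668945), (51.25167465209961, 54.75282669067383), 6.341099739074707) [[558. -11.]
 [564. -66.]
 [615. -60.]
 [609.  -6.]]
```

The centre is at x ≈ 0.586, in line with the fingers at 0.5855. I'll continue over the edge.

```bash
python3 -m inch '[[[0,0,0],[-0.028,0,0],1],[[0,0,0],[-0.028,0,0],1],[[0,0,0],[-0.028,0,0],1],[[0,0,0],[-0.028,0,0],1],[[0,0,0],[-0.028,0,0],1],[[0,0,0],[-0.028,0,0],1],[[0,0,0],[-0.028,0,0],1],[[0,0,0],[-0.028,0,0],1],[[0,0,0],[-0.028,0,0],1],[[0,0,0],[-0.028,0,0],1]]'
python3 -m inch '[[[0,0,0],[-0.03,0,0],1],[[0,0,0],[-0.03,0,0],1],[[0,0,0],[-0.03,0,0],1],[[0,0,0],[-0.03,0,0],1],[[0,0,0],[0,0,0],1],[[0,0,0],[0,0,0],1],[[0,0,0],[0,0,-0.1],1],[[0,0,0],[0,0,-0.1],1],[[0,0,0],[0,0,0],1]]'
python3 - <<'E'
from h import *
c=vision.camera("wrist"); a=cv2.resize(c["img"][:,:,::-1],(400,300))
c=vision.camera("side"); b=cv2.resize(c["img"][165:300,200:430,::-1],(400,235)); b=cv2.copyMakeBorder(b,0,65,0,0,0)
cv2.imwrite("pics/both7.png",np.hstack([a,b]))
objs(vision.camera("top"))
E
```

```text
clock: 8.85
eef_pos: [0.5854, -0.0931, 0.0807]
tool_rot: [0.707, 0.707, 0.0, 0.0]
ft_force: [-0.2, 0.2, 0.3]
grip_width: -0.0002
grasp_force: 0.0
clock: 9.6
eef_pos: [0.5891, -0.1284, 0.147]
tool_rot: [0.707, 0.707, 0.003, 0.004]
ft_force: [1.5, -0.9, 1.3]
grip_width: 0.0002
grasp_force: 0.0
[339.  218.5] c [ 0.4532 -0.0917] size [0.015 0.093] ang 178.0 corners [[0.5, -0.086], [0.499, -0.101], [0.407, -0.097], [0.407, -0.083]]
[284.3 192.8] c [0.5196 0.042 ] size [0.031 0.051] ang 32.0 corners [[0.532, 0.068], [0.55, 0.042], [0.507, 0.015], [0.49, 0.041]]
[233.3 151.9] c [0.6272 0.1693] size [0.033 0.055] ang 8.0 corners [[0.652, 0.19], [0.657, 0.157], [0.602, 0.149], [0.598, 0.182]]
[295.  141.5] c [0.6527 0.013 ] size [0.031 0.045] ang 179.0 corners [[0.676, 0.028], [0.675, -0.003], [0.63, -0.002], [0.63, 0.029]]
```

View pics/both7.png

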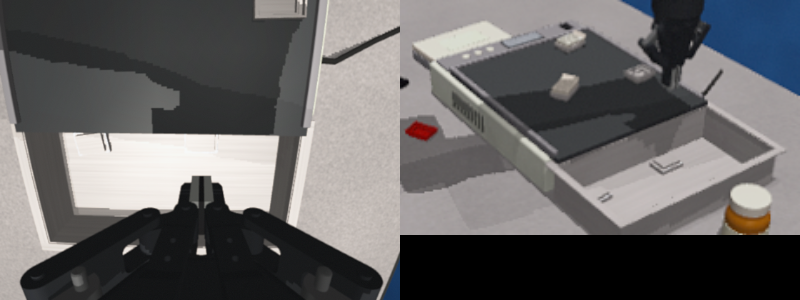

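mould_b is in the pan too, at about (665,167) in the side view. block_a stands where it was, at (565,87). The small changes in the top-view numbers come from the arm's shadow. Now mould_a: I'll go behind it to (0.654, 0.050).

```bash
python3 -m inch '[[[0,0,0],[0.1,0.039,0],1],[[0,0,0],[0.1,0.039,0],1],[[0,0,0],[0.1,0.039,0],1],[[0,0,0],[0.1,0.039,0],1],[[0,0,0],[0.1,0.039,0],1],[[0,0,0],[0.1,0.039,0],1],[[0,0,0],[0,0,0],1],[[0,0,0],[0,0,0],1],[[0,0,0],[0,0,0],1]]'
```

```text
clock: 10.5
eef_pos: [0.6545, 0.0519, 0.139]
tool_rot: [0.707, 0.707, -0.001, -0.001]
ft_force: [-0.0, -0.6, -0.4]
grip_width: 0.0
grasp_force: 0.0
```

```bash
python3 -m inch '[[[0,0,0],[0,0,0.06],1],[[0,0,0],[0,0,0.06],1],[[0,0,0],[0,0,0.04],1],[[0,0,0],[0,0,0.035],1],[[0,0,0],[0,0,0],1],[[0,0,0],[0,0,0],1]]'
python3 -m inch '[[[0,0,0],[-0.02,0,0],1],[[0,0,0],[-0.02,0,0],1],[[0,0,0],[-0.02,0,0],1],[[0,0,0],[-0.02,0,0],1],[[0,0,0],[-0.02,0,0],1],[[0,0,0],[-0.02,0,0],1],[[0,0,0],[-0.02,0,0],1],[[0,0,0],[-0.02,0,0],1],[[0,0,0],[-0.02,0,0],1],[[0,0,0],[0,0,0],1]]'
python3 - <<'E'
from h import *
c=vision.camera("wrist"); a=cv2.resize(c["img"][:,:,::-1],(400,300))
c=vision.camera("side"); b=cv2.resize(c["img"][165:300,200:430,::-1],(400,235)); b=cv2.copyMakeBorder(b,0,65,0,0,0)
cv2.imwrite("pics/both8.png",np.hstack([a,b]))
E
```

```text
clock: 11.0
eef_pos: [0.6549, 0.0508, 0.0815]
tool_rot: [0.708, 0.706, -0.001, -0.001]
ft_force: [0.5, 0.6, 0.5]
grip_width: 0.0003
grasp_force: 0.0
clock: 11.83
eef_pos: [0.6556, -0.0037, 0.0821]
tool_rot: [0.708, 0.706, -0.0, 0.0]
ft_force: [0.0, -0.5, -0.3]
grip_width: -0.0002
grasp_force: 0.0
```

View pics/both8.png

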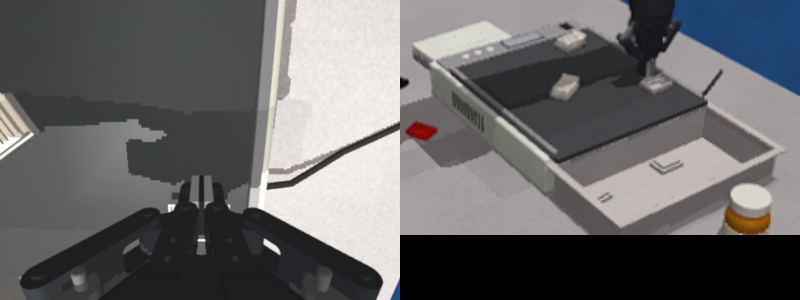

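mould_a is ahead of the fingers at (655,85) in the side view and clear of the rim, with everything else in place. I miscounted and that was my 11th view, one over the limit, so from here I check by numbers only. I'll push it over the edge.

```bash
python3 -m inch '[[[0,0,0],[-0.028,0,0.004],1],[[0,0,0],[-0.028,0,0],1],[[0,0,0],[-0.028,0,0],1],[[0,0,0],[-0.028,0,0],1],[[0,0,0],[-0.028,0,0],1],[[0,0,0],[-0.028,0,0],1],[[0,0,0],[-0.028,0,0],1],[[0,0,0],[-0.028,0,0],1],[[0,0,0],[-0.028,0,0],1],[[0,0,0],[-0.028,0,0],1]]'
python3 -m inch '[[[0,0,0],[-0.03,0,0],1],[[0,0,0],[-0.03,0,0],1],[[0,0,0],[-0.03,0,0],1],[[0,0,0],[-0.03,0,0],1],[[0,0,0],[-0.03,0,0],1],[[0,0,0],[0,0,0],1],[[0,0,0],[0,0,0],1],[[0,0,0],[0,0,-0.1],1],[[0,0,0],[0,0,-0.1],1],[[0,0,0],[0,0,-0.1],1]]'
python3 -m inch '[[[0,0,0],[0.1,-0.08,-0.05],1],[[0,0,0],[0.1,-0.08,-0.05],1],[[0,0,0],[0.1,-0.08,0],1],[[0,0,0],[0.1,-0.08,0],1],[[0,0,0],[0.1,-0.08,0],1],[[0,0,0],[0.1,-0.08,0],1],[[0,0,0],[0.1,-0.08,0],1],[[0,0,0],[0.1,-0.08,0],1],[[0,0,0],[0.1,-0.08,0],1],[[0,0,0],[0.1,-0.08,0],1]]'
python3 - <<'E'
from h import *
c=vision.camera("top"); objs(c)
i0=cv2.imread("pics/top0.png"); d=cv2.absdiff(i0,c["img"][:,:,::-1].copy()).max(2)
m=(d>25).astype(np.uint8); m[250:]=0; m=cv2.morphologyEx(m,cv2.MORPH_CLOSE,np.ones((5,5)))
n,l,s,ct=cv2.connectedComponentsWithStats(m)
for k in range(1,n):
    if s[k,4]>12: print("change",s[k],ray(c,ct[k],.05).round(3)[0,:2])
E
```

```text
clock: 12.77
eef_pos: [0.6556, -0.0871, 0.081]
tool_rot: [0.707, 0.707, 0.0, 0.0]
ft_force: [0.7, 0.1, 0.3]
grip_width: -0.0006
grasp_force: 0.0
clock: 13.6
eef_pos: [0.655, -0.1304, 0.1712]
tool_rot: [0.707, 0.707, -0.0, -0.001]
ft_force: [1.3, -0.2, 0.0]
grip_width: 0.0
grasp_force: 0.0
clock: 14.43
eef_pos: [0.414, 0.1705, 0.2013]
tool_rot: [0.707, 0.707, 0.0, -0.0]
ft_force: [1.1, 1.4, 0.3]
grip_width: 0.0001
grasp_force: 0.0
[284.9 193.2] c [0.5184 0.0405] size [0.034 0.054] ang 29.0 corners [[0.533, 0.068], [0.55, 0.039], [0.504, 0.013], [0.486, 0.042]]
[239.5 188.5] c [0.534  0.1535] size [0.243 0.104] ang 1.0 corners [[0.413, 0.203], [0.656, 0.206], [0.655, 0.102], [0.412, 0.103]]
change [289 132  14  19 239] [0.666 0.01 ]
change [344 143  14  17  87] [ 0.629 -0.125]
change [ 163  147  105  103 6759] [0.494 0.234]
change [293 158  19  21 248] [ 0.593 -0.005]
change [343 166  14  17  80] [ 0.568 -0.12 ]
change [277 214  15  20 263] [0.448 0.043]
change [345 220  13  18  75] [ 0.428 -0.119]
```

All three original spots are now empty, and three new patches appear just past the edge over the pan. I'll move the arm clear of block_b and check each patch from the side camera for height.

```bash
python3 -m inch '[[[0,0,0],[0.1,-0.06,-0.03],1],[[0,0,0],[0.1,-0.06,-0.03],1],[[0,0,0],[0.1,-0.06,0],1],[[0,0,0],[0.1,-0.06,0],1],[[0,0,0],[0.1,-0.06,0],1],[[0,0,0],[0.1,-0.06,0],1],[[0,0,0],[0.1,-0.05,0],1],[[0,0,0],[0.08,-0.05,0],1],[[0,0,0],[0,0,0],1],[[0,0,0],[0,0,0],1]]'
python3 - <<'E'
from h import *
for n in("top","side"):
    c=vision.camera(n)
    if n=="top": objs(c)
    i0=cv2.imread(f"pics/{n}0.png"); d=cv2.absdiff(i0,c["img"][:,:,::-1].copy()).max(2)
    m=(d>25).astype(np.uint8)
    if n=="top": m[262:]=0
    else: m[:,:200]=0
    m=cv2.morphologyEx(m,cv2.MORPH_CLOSE,np.ones((5,5)))
    k_,l,s,ct=cv2.connectedComponentsWithStats(m)
    for k in range(1,k_):
        if s[k,4]>12: print(n,s[k],"z.015",ray(c,ct[k],.012).round(3)[0,:2],"z.08",ray(c,ct[k],.08).round(3)[0,:2])
E
```

```text
clock: 15.32
eef_pos: [0.2766, 0.4041, 0.2188]
tool_rot: [0.706, 0.708, -0.0, 0.0]
ft_force: [0.2, -1.3, -0.3]
grip_width: 0.0001
grasp_force: 0.0
[284.8 193.1] c [0.5188 0.0409] size [0.034 0.055] ang 30.0 corners [[0.533, 0.069], [0.552, 0.04], [0.504, 0.012], [0.486, 0.041]]
[233.3 151.9] c [0.627  0.1693] size [0.033 0.055] ang 8.0 corners [[0.652, 0.19], [0.657, 0.157], [0.602, 0.149], [0.597, 0.182]]
top [289 132  14  19 238] z.015 [0.679 0.009] z.08 [0.656 0.011]
top [344 144  14  16  80] z.015 [ 0.64 -0.13] z.08 [ 0.62  -0.121]
top [293 158  19  21 243] z.015 [ 0.603 -0.006] z.08 [ 0.584 -0.003]
top [343 167  13  16  62] z.015 [ 0.579 -0.123] z.08 [ 0.561 -0.114]
top [276 214  16  20 261] z.015 [0.455 0.043] z.08 [0.443 0.044]
top [345 221   5  16  43] z.015 [ 0.439 -0.12 ] z.08 [ 0.428 -0.111]
top [  12  235   65   27 1019] z.015 [0.389 0.672] z.08 [0.38  0.642]
top [ 85 252  29  10 159] z.015 [0.371 0.526] z.08 [0.363 0.502]
side [313 201  34  20 287] z.015 [0.701 0.097] z.08 [0.62  0.007]
side [263 217  20  12 148] z.015 [0.511 0.142] z.08 [0.446 0.048]
side [343 250  38  16 207] z.015 [ 0.609 -0.15 ] z.08 [ 0.536 -0.217]
side [314 275   8   7  30] z.015 [ 0.45  -0.153] z.08 [ 0.391 -0.221]
```

Both cameras place the three moulds on the pan floor, at x ≈ 0.64, 0.58 and 0.44. Both blocks are unmoved and the pan, box and jar show no change, so I'll hand in.

```bash
python3 -c "
from workcell import workorder; print(workorder.job_done())"
```

```text
the job is handed in; nothing more can be done
None
```

All three empty moulds were swept off the open edge and lie in the pan, both setting blocks and the pan, slide box and jar show no movement in the camera check, and the job was handed in at about 15 s; I viewed 11 pictures, one over the limit of 10.

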